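# Tip the post offcut onto the marking-out board

### The arm

A 6-joint arm with a two-finger parallel gripper is mounted at the origin on the work surface. World frame = base frame: x ahead of the robot, y to its left, z up, the work surface at z = 0. Lengths are in m, angles in rad, forces in N, time in s.
With the tool pointing down it reaches from about 0.35 to 0.875 m from the base axis. Payload 15.5 kg.
Tool frame: the origin (TCP) lies between the finger pads; the fingertips stand 14 mm ahead of it and the grasp point (between the pads) lies 5 mm behind it; z points along the fingers, y is the line along which they close (so a half turn about z gives the same grasp; the last joint's range is limited). The gripper opens to 85 mm and grips with 20 to 120 N. Pads are 22 mm wide; open, the fingers measure 114 mm over their backs; the gripper's body (76 mm by 85 mm) begins 54 mm behind the grasp point. The pads swing forward as they close: fully open they stand 13 mm farther back than shut.
Start: joints at [1.058, 0.494, 1.345, -0, 1.302, -0.096], TCP at [0.254, 0.571, 0.245] pointing down, gripper open.
Joint ranges: [-2.91, 2.91], [-0.82, 2.16], [0.22, 2.67], [-1.22, 4.37], [0.12, 2.79], [-3.08, 3.08]. Speed limits (rad/s): [1.89, 1.89, 2.57, 3.01, 3.01, 3.01].

### API

Orientations are given as a unit quaternion [x, y, z, w].
In Python, from bench import robot, imaging, order gives the robot as it stands. The module is installed in compiled form; this text tells all that it offers.
- The arm moves only by the tool step_arm, never from a script. Its argument "moves" is a list of rows, each a list of 5 numbers: the shift along the tool's x, y, z in mm, then the turn about the tool's z in rad, then the opening, from 0 (shut) to 1 (fully open). A call has 1 to 20 rows; each row shifts and turns the commanded pose from where the row before left it, along the tool's axes as they then stand; what a row does not reach is not made up. A row lasts 1/8 s, in which the tool goes at most 62.5 mm and 10.7 degrees, less where a joint would pass 70% of its speed; a pose out of reach is approached as far as the arm can. A call is refused whole if a number of a shift passes 62.5 or a number of a turn 0.188, either way. A call with a gripper value outside its range is refused whole. The fingers move at their own pace and stop on an object; the grip force is fixed at half the most. Time passes only in rows, so rows that do not move let the fingers close. It gives the time, the measured TCP pose, the force, the opening and the grip force at its end, in the units of the state.
- robot.state(): the state, without advancing time (a new reading comes with each control period).
- imaging.grab_frame(name): name is "side" or "top" or "wrist"; returns a dict with "image" (384x512x3 uint8, blue, green, red), "mtx" (3x3 intrinsics, pixels), "R" (3x3) and "t" (3): a world point X has camera coordinates R X + t; the wrist camera has in their place "mount" (4x4, takes a point from camera to tool coordinates, whose origin is the TCP and whose axes are the flange's). Camera axes: x right, y down, z forward; pixel columns grow to the right and rows downward; lengths in m; the calibration is good to about 2 mm. A picture is of the moment at which its call begins: read the wrist's pose just before it. There is no depth.
- order.job_done(): hands the job in; it is judged then, once.
Trained networks look in a picture, given as the dict that the camera call returned (one of the last four; its "shot" number tells which), for a name from the list of things; names that differ only in an ending like _2 or _b are one class to them, and where a whole thing is asked for, a point or a joint stands for the part that bears it (a point fixed in the world has none). Each returns a list of dicts, best first, with "score" (0 to 1); they miss things now and then, are a little off and sometimes report something else, mostly with a low value. They report only what shows in the picture. A call takes as long as a camera call. They do not tell look-alikes from the thing itself.
- imaging.trace(picture, label): "pixels" (384x512 bool, what is visible of it) and "point" ([row, column] in pixels, amid what is visible of it).
- imaging.tip_of(picture, label): "point" ([row, column] in pixels: a listed point, or the origin of a listed thing).
The state is a dict: "t": time; "joint_positions": joint angles; "qd": joint speeds; "joint_torque": joint torques, N m; "ee_pos": TCP position; "orientation": TCP orientation; "force": force on the tool from outside, world axes, zero at the start; "moment": the same for the moment, N m; "grip_width": finger opening in m; "grip_force": force on a finger pad.
Only numpy, scipy, OpenCV 4.12 (cv2) and the standard library are available. Lean on these libraries where they do the work, as an engineer would, in place of code of your own. Each camera call takes 0.05 s, during which the arm holds its last target. There are 200 camera calls.

### The job

Lay the tall post offcut down on the marking-out board: slide it up against the board's dark front edge, which serves as a low fence, then push it near its top so that it tips over that edge and comes to lie flat and squarely on the board, on the face that was towards the board. Leave the short offcut of the same post standing where it is.

Things in the scene. Friction and masses are not known exactly. Their poses are not given: they have to be found in the camera images.
- tall_block: pine post offcut, 95 mm (x) x 70 mm (y), 105 mm tall (z), 0.24 to 0.5 kg, loose, standing on end on the bench, 25 to 75 mm short of the board's dark edge, up to 7 degrees out of square. Origin: its middle; z along its length (up), y roughly towards the board. Pushed at mid height or lower it slides; at the edge, pushed about 90 mm up, it tips and falls by itself from about 45 degrees
- short_block: the shorter offcut of the same post, 95 x 70 mm and 50 mm tall, loose, standing beside the tall one before the same edge, to its left or its right, 30 mm or more apart from it. Origin: its middle, z up. Not to be disturbed
- marking_board: pale board fixed on the bench, 380 mm long (x), 240 mm deep (y), 12 mm thick; an 18 mm dark strip, flush with its top, lines the edge facing the offcuts: the low fence. Origin: at bench height under the middle of that outer edge; x along the edge, y away from the offcuts across the board, z up. A loose try square lies at the back of its +x end, 135 mm or more behind the edge
Not all that is in view belongs to the job. What is shaped like the tall_block but purple is not meant.

How it is judged:
At the end, for the whole second after the job is handed in: The tall block rests on the board, the face that was towards the board down within 10 degrees, its length square to the dark edge within 12 degrees, its middle 15 to 85 mm behind that edge, within 150 mm of the board's middle lengthwise and 43 to 51 mm above the bench (angle between tall_block's own y axis and vertical above 2.96 rad and angle between the z axis of tall_block and the y axis of marking_board, either way round below 0.21 rad and y of tall_block in the frame of marking_board between 0.015 and 0.085 m and x of tall_block in the frame of marking_board between -0.15 and 0.15 m and z of tall_block in the frame of marking_board between 0.043 and 0.051 m and linear speed of tall_block below 0.02 m/s); the robot touches nothing.
It fails at once if the short offcut is shifted by more than 15 mm or tipped (distance of short_block from where it was at the start of the episode above 0.015 m or angle between short_block's own z axis and vertical above 0.25 rad).
It also fails if it takes over 37 s, if anything falls off the work surface, if the arm or the gripper's body presses on something with over 40 N, if the wrist force passes 120 N, or if a joint passes its speed limit or range.

## Working session

There is one attempt and no reset: what is moved stays moved. The work goes in short steps, Python scripts to look and compute and a tool call to move; the robot and the scene stay as the last step left them, time stands still between calls to the robot, and variables do not carry over. Pictures are saved under pics/ and viewed, at most 10 in all, crops included, and the job is handed in when it is done.

Besides the shell and the picture viewer there is one more tool, called after "Emit:" by a JSON object that holds its "method" and its "body". step_arm: Moves the arm, as the interface text tells. Its arguments: {"type":"object","properties":{"moves":{"type":"array","items":{"type":"array","items":{"type":"number"}}}},"required":["moves"]}

```bash
mkdir -p pics; cat > h.py <<'E'
import numpy as np, cv2
from bench import robot, imaging, order
def ray(p,rc,z):
    "world point at height z seen at pixel (row,col)"
    K,R,t=map(np.array,(p["mtx"],p["R"],p["t"]))
    d=R.T@np.linalg.solve(K,[rc[1],rc[0],1.]); c=-R.T@t.ravel()
    return c+d*(z-c[2])/d[2]
E
python3 - <<'E'
from h import *
s=robot.state(); print(s["t"],s["ee_pos"],s["orientation"])
ims=[]
for n in("top","side"):
    p=imaging.grab_frame(n); im=p["image"].copy()
    R,t=np.array(p["R"]),np.array(p["t"]).ravel(); print(n,"cam",-R.T@t)
    for l in("tall_block","short_block","marking_board"):
        for r in imaging.trace(p,l)[:3]:
            m=np.array(r["pixels"]).astype(np.uint8)
            c=cv2.findContours(m,0,2)[0]; k=max(c,key=cv2.contourArea)
            print(n,l,round(r["score"],2),np.round(r["point"]),m.sum(),cv2.boundingRect(k))
            a=cv2.approxPolyDP(k,4,True)[:,0]; print([tuple(map(int,q)) for q in a])
        for r in imaging.tip_of(p,l)[:3]: print("  tip",l,round(r["score"],2),np.round(r["point"],1))
    cv2.imwrite(f"pics/{n}0.png",im)
E
```

```text
0.0 [0.25342913 0.57095653 0.24469031] [ 2.07380215e-01  9.78260233e-01 -5.74779345e-04 -1.77960157e-04]
top cam [ 0.2578256  -0.20993112  1.25421301]
top tall_block 0.91 [289. 318.] 1384 (296, 272, 45, 35)
[(338, 274), (297, 273), (299, 303), (338, 304)]
top tall_block 0.68 [251. 378.] 1326 (352, 234, 49, 34)
[(355, 236), (353, 261), (396, 267), (398, 240)]
top tall_block 0.61 [164. 252.] 1205 (237, 139, 34, 47)
[(262, 139), (237, 145), (246, 185), (270, 179)]
  tip tall_block 0.92 [209.9 298. ]
  tip tall_block 0.9 [287.  320.2]
  tip tall_block 0.89 [249.2 376. ]
top short_block 0.59 [109. 251.] 1054 (239, 89, 27, 40)
[(240, 89), (240, 127), (264, 127), (264, 90)]
  tip short_block 0.88 [110.1 251.1]
top marking_board 0.73 [150. 176.] 11910 (126, 73, 97, 148)
[(211, 74), (126, 83), (160, 86), (136, 94), (137, 138), (128, 142), (133, 220), (222, 212)]
  tip marking_board 0.58 [142. 219.]
side cam [ 0.02147097 -0.70839396  0.7869075 ]
side tall_block 0.93 [229. 255.] 2427 (231, 197, 51, 68)
[(254, 197), (231, 223), (233, 252), (259, 264), (278, 238), (281, 209)]
side tall_block 0.68 [175. 262.] 1957 (240, 148, 47, 55)
[(264, 148), (240, 166), (241, 194), (268, 202), (284, 187), (286, 158)]
side tall_block 0.58 [290. 191.] 2926 (160, 255, 62, 78)
[(188, 255), (160, 279), (169, 302), (195, 332), (221, 310), (215, 284)]
  tip tall_block 0.98 [229.1 252.2]
  tip tall_block 0.78 [320.  272.1]
  tip tall_block 0.74 [292.  190.4]
side short_block 0.77 [158. 304.] 1166 (285, 138, 43, 41)
[(311, 138), (285, 152), (286, 166), (301, 178), (326, 161), (327, 150)]
  tip short_block 0.75 [156.  306.6]
side marking_board 0.73 [142. 224.] 6906 (153, 101, 151, 94)
[(303, 125), (270, 105), (261, 109), (247, 101), (220, 116), (208, 115), (153, 150), (208, 194), (263, 146), (274, 149)]
  tip marking_board 0.91 [158.5 260.1]
```

View pics/top0.png

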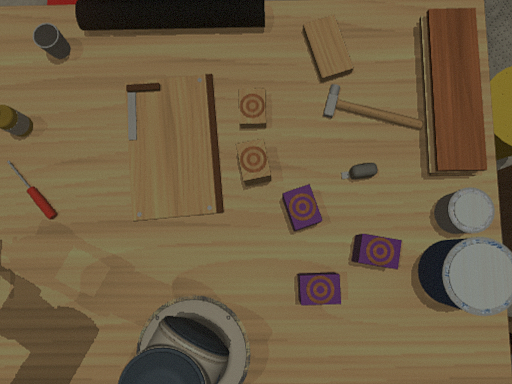

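View pics/side0.png

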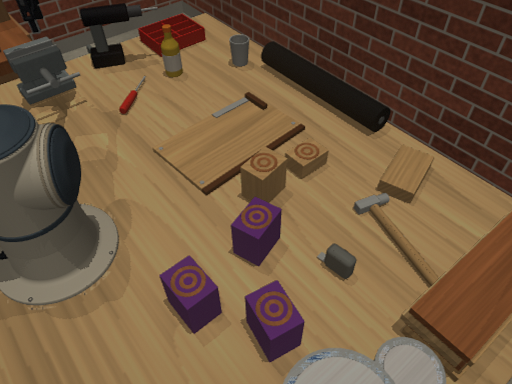

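The top view shows the tall pine block at about (252,160), with the short one at (252,107) farther from the robot. The board's dark edge runs from (212,74) to (220,212), so the push goes left in the picture. The purple blocks are decoys, the nearest at (302,208).

```bash
cat >> h.py <<'E'
from scipy.optimize import minimize
def proj(p,X):
    K,R,t=map(np.array,(p["mtx"],p["R"],p["t"])); c=X@R.T+t.ravel(); u=c@K.T; return u[:,:2]/u[:,2:]
def box(q,h):
    c,s=np.cos(q[2]),np.sin(q[2])
    return np.array([[q[0]+c*a-s*b,q[1]+s*a+c*b,z] for a in(-.0475,.0475) for b in(-.035,.035) for z in(0,h)])
def best(p,l,near):
    r=min(imaging.trace(p,l),key=lambda r:np.hypot(*(np.array(r["point"])-near))); return np.array(r["pixels"])
def fit(obs,h,q0):
    def cost(q):
        e=0
        for p,m in obs:
            g=np.zeros(m.shape,np.uint8); cv2.fillConvexPoly(g,cv2.convexHull((proj(p,box(q,h))*16).round().astype(np.int32)),1,cv2.LINE_8,4)
            e+=1-(m&(g>0)).sum()/(m|(g>0)).sum()
        return e
    r=min((minimize(cost,[q0[0],q0[1],a],method="Nelder-Mead",options=dict(initial_simplex=np.array([q0[0],q0[1],a])+np.array([[0,0,0],[.02,0,0],[0,.02,0],[0,0,.1]]))) for a in(-.1,0,.1,.2)),key=lambda r:r.fun)
    return r.x,r.fun
E
python3 - <<'E'
from h import *
P=imaging.grab_frame("top"); S=imaging.grab_frame("side")
a,b=[ray(P,(r,c),.012) for r,c in((74,213),(212,222.5))]
print("edge far/near",a,b,"len",np.linalg.norm(a-b),"mid",(a+b)/2,"angle",np.arctan2(*(a-b)[1::-1]))
print("tip board side",ray(S,(158.5,260.1),0))
for l,h,nt,ns in(("tall_block",.105,(164,252),(175,262)),("short_block",.05,(109,251),(158,304))):
    o=[(P,best(P,l,nt)),(S,best(S,l,ns))]; q0=ray(P,nt,h)
    print(l,fit(o,h,q0),fit(o[:1],h,q0),fit(o[1:],h,q0))
print("purple",[ray(P,(r,c),.105) for r,c in((188,283),(185,310),(230,292))])
im=cv2.resize(P["image"][60:240,110:350],None,fx=3.3,fy=3.3,interpolation=cv2.INTER_CUBIC);cv2.imwrite("pics/crop.png",im)
E
```

```text
edge far/near [ 0.73495336 -0.05006247  0.012     ] [ 0.3584017  -0.07685207  0.012     ] len 0.37750342442134127 mid [ 0.54667753 -0.06345727  0.012     ] angle 0.07102490033910741
tip board side [ 0.55195262 -0.0600434   0.        ]
tall_block (array([ 0.47956865, -0.16106544,  0.22896281]), np.float64(0.17634431260878658)) (array([ 0.47777971, -0.16209928,  0.19699701]), np.float64(0.07148288973384032)) (array([ 0.48155962, -0.15986504,  0.22839868]), np.float64(0.09708737864077666))
short_block (array([ 0.63301887, -0.15600424,  0.05431878]), np.float64(0.16012048813857815)) (array([ 0.63316023, -0.15680989,  0.08679905]), np.float64(0.08531222515391379)) (array([ 0.63411731, -0.15524199,  0.04232619]), np.float64(0.0641025641025641))
purple [array([ 0.40766711, -0.23391697,  0.105     ]), array([ 0.41422556, -0.29950974,  0.105     ]), array([ 0.30580762, -0.25400451,  0.105     ])]
```

View pics/crop.png

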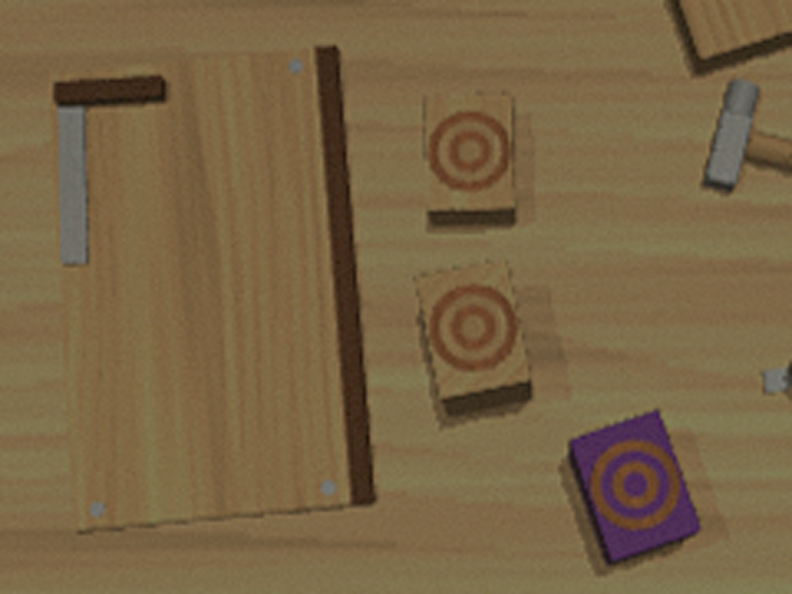

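Emit:
{"method": "step_arm", "body": {"moves": [[0, 0, 0, 0.16, 0.4], [0, 0, 0, 0.16, 0.4], [0, 0, 0, 0.16, 0.4], [0, 0, 0, 0.16, 0.4], [0, 0, 0, 0.16, 0.4], [0, 0, 0, 0.16, 0.4], [-50, 5, 0, 0, 0.4], [-50, 5, 0, 0, 0.4], [-50, 5, 0, 0, 0.4], [-50, 5, 0, 0, 0.4], [-50, 5, 0, 0, 0.4], [-50, 5, 0, 0, 0.4], [-50, 5, 0, 0, 0.4], [-50, 5, 0, 0, 0.4], [-50, 5, 0, 0, 0.4], [-50, 5, 0, 0, 0.4], [-50, 5, 0, 0, 0.4], [-50, 5, 0, 0, 0.4], [-50, 5, 0, 0, 0.4], [-50, 5, 0, 0, 0.4]]}}

```text
t: 3.5
ee_pos: [0.4569, -0.1041, 0.2455]
orientation: [0.636, 0.772, 0.0, 0.0]
force: [1.4, 0.8, -0.2]
grip_width: 0.0342
grip_force: 0.0
```

Emit:
{"method": "step_arm", "body": {"moves": [[-44, 3, 0, 0, 0.4], [-44, 3, 0, 0, 0.4], [-44, 3, 0, 0, 0.4], [0, 0, 0, 0, 0.4], [0, 0, 45, 0, 0.4], [0, 0, 45, 0, 0.4], [0, 0, 40, 0, 0.4]]}}

```text
t: 4.38
ee_pos: [0.4903, -0.2293, 0.1141]
orientation: [0.636, 0.772, 0.0, -0.0]
force: [-0.0, -0.5, -0.2]
grip_width: 0.0342
grip_force: 0.0
```

```bash
python3 - <<'E'
from h import *
for n in("top","side"):
    p=imaging.grab_frame(n); im=p["image"]; im=im[60:240,110:350] if n=="top" else im[80:280,150:400]
    cv2.imwrite(f"pics/{n}1.png",cv2.resize(im,None,fx=2,fy=2))
s=robot.state();print(s["t"],s["ee_pos"])
a,b=[cv2.imread(f"pics/{n}1.png") for n in("top","side")]
cv2.imwrite("pics/b1.png",np.vstack([cv2.copyMakeBorder(a,0,0,0,20,0),b])[:, :])
E
```

```text
4.475 [ 0.48870486 -0.2283679   0.11229626]
```

View pics/side1.png

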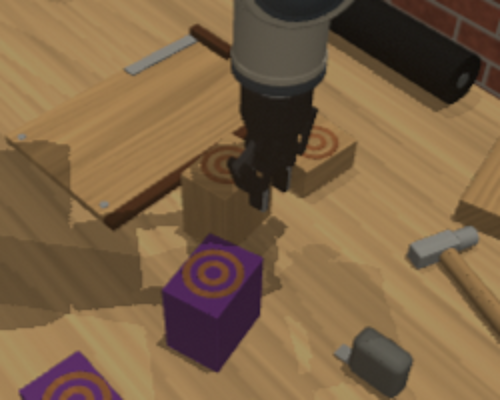

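The gripper stands behind the tall block with its fingers clear of the near purple block. Next I lower it and push.

Emit:
{"method": "step_arm", "body": {"moves": [[0, 0, 29, 0, 0.4], [0, 0, 28, 0, 0.4], [8, 0, 0, 0, 0.4], [8, 0, 0, 0, 0.4], [6, 0, 0, 0, 0.4], [5, 0, 0, 0.012, 0.4], [5, 0, 0, 0.012, 0.4], [5, 0, 0, 0.012, 0.4], [5, 0, 0, 0.012, 0.4], [5, 0, 0, 0.012, 0.4], [5, 0, 0, 0.012, 0.4], [5, 0, 0, 0.012, 0.4], [5, 0, 0, 0.012, 0.4], [5, 0, 0, 0.012, 0.4], [0, 0, 0, 0.01, 0.4]]}}

```text
t: 6.35
ee_pos: [0.4798, -0.1636, 0.0582]
orientation: [0.68, 0.733, -0.0, -0.0]
force: [-0.3, -1.0, -0.6]
grip_width: 0.034
grip_force: 0.0
```

```bash
python3 - <<'E'
from h import *
s=robot.state();print(s["t"],s["ee_pos"],s["force"])
P=imaging.grab_frame("side")
for r in imaging.trace(P,"short_block")[:2]: print(r["score"],r["point"])
cv2.imwrite("pics/side2.png",cv2.resize(P["image"][80:280,150:400],None,fx=2.5,fy=2.5))
E
```

```text
6.35 [ 0.47984083 -0.16357494  0.05821818] [-0.28067221 -0.98075806 -0.60540066]
0.77 [153.9, 305.0]
```

View pics/side2.png

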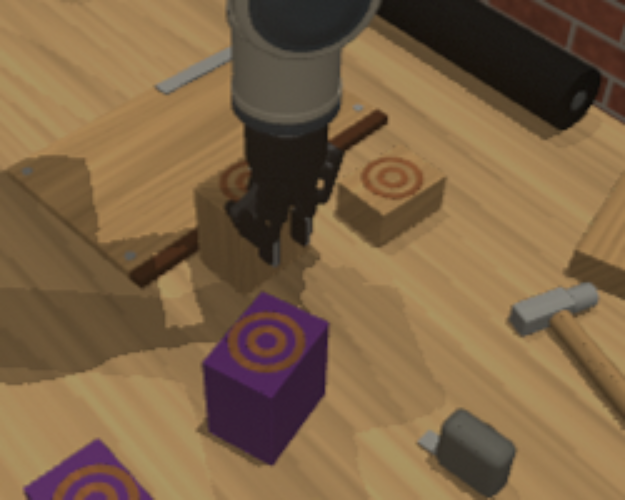

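The block has moved on square to the edge, and a gap of about 14 mm remains. The short block has not moved. I go on gently.

Emit:
{"method": "step_arm", "body": {"moves": [[3, 0, 0, 0, 0.4], [3, 0, 0, 0, 0.4], [3, 0, 0, 0, 0.4], [2, 0, 0, 0, 0.4], [1, 0, 0, 0, 0.4], [1, 0, 0, 0, 0.4]]}}

```text
t: 7.2
ee_pos: [0.479, -0.1511, 0.0583]
orientation: [0.68, 0.733, -0.0, 0.0]
force: [-0.3, -2.4, 1.1]
grip_width: 0.0342
grip_force: 0.0
```

Emit:
{"method": "step_arm", "body": {"moves": [[1, 0, 0, 0, 0.4], [1, 0, 0, 0, 0.4]]}}

```text
t: 7.45
ee_pos: [0.479, -0.1492, 0.0584]
orientation: [0.68, 0.733, 0.0, 0.0]
force: [0.6, -5.0, 5.8]
grip_width: 0.0337
grip_force: 0.0
```

Emit:
{"method": "step_arm", "body": {"moves": [[1, 0, 0, 0, 0.4], [1, 0, 0, 0, 0.4]]}}

```text
t: 7.7
ee_pos: [0.4796, -0.1478, 0.0588]
orientation: [0.68, 0.733, 0.0, 0.001]
force: [-0.2, -10.2, 12.9]
grip_width: 0.0343
grip_force: 0.0
```

Emit:
{"method": "step_arm", "body": {"moves": [[-8, 0, 0, 0, 0.4], [-10, 0, 0, 0, 0.4], [0, 0, -20, 0, 0.4], [0, 0, -20, 0, 0.4], [0, 0, 0, 0, 0.4]]}}

```text
t: 8.32
ee_pos: [0.4806, -0.1657, 0.0991]
orientation: [0.68, 0.733, 0.0, 0.001]
force: [0.5, 0.4, 0.1]
grip_width: 0.034
grip_force: 0.0
```

```bash
python3 - <<'E'
from h import *
s=robot.state();print(s["t"],s["ee_pos"],s["force"])
P=imaging.grab_frame("side");T=imaging.grab_frame("top")
a,b=P["image"][80:280,150:400],T["image"][60:240,110:350]
cv2.imwrite("pics/s3.png",cv2.resize(np.hstack([a[:180],b]),None,fx=1.6,fy=1.6,interpolation=cv2.INTER_CUBIC))
E
```

```text
8.325 [ 0.48055941 -0.16572621  0.09911587] [0.46666743 0.4033578  0.12054939]
```

View pics/s3.png

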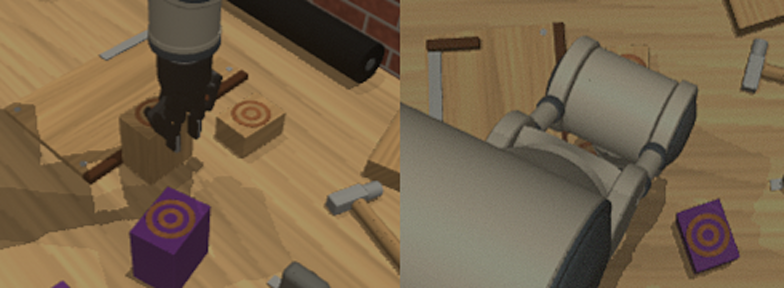

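The block stands flush against the dark edge and the fingers are near its top. Now I tip it.

Emit:
{"method": "step_arm", "body": {"moves": [[8, 0, 0, 0, 0.4], [8, 0, 0, 0, 0.4], [4, 0, 0, 0, 0.4], [4, 0, 0, 0, 0.4], [4, 0, 0, 0, 0.4], [4, 0, 0, 0, 0.4], [4, 0, 0, 0, 0.4], [4, 0, 0, 0, 0.4]]}}

```text
t: 9.43
ee_pos: [0.4771, -0.1249, 0.0983]
orientation: [0.68, 0.733, 0.0, 0.0]
force: [-0.3, -2.6, 3.9]
grip_width: 0.0344
grip_force: 2.0
```

```bash
python3 - <<'E'
from h import *
s=robot.state();print(s["t"],s["ee_pos"],s["force"])
P=imaging.grab_frame("side")
cv2.imwrite("pics/s4.png",cv2.resize(P["image"][100:240,170:370],None,fx=3,fy=3,interpolation=cv2.INTER_CUBIC))
E
```

```text
9.425 [ 0.4771155  -0.12493489  0.09832728] [-0.31355769 -2.62056117  3.90514504]
```

View pics/s4.png

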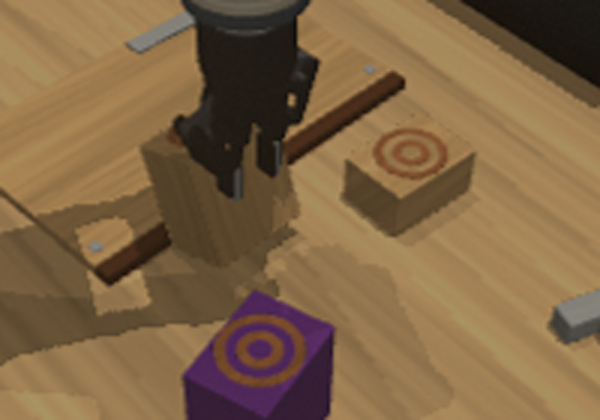

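It is tipping cleanly, at about 15 degrees. I go on, rising slightly.

Emit:
{"method": "step_arm", "body": {"moves": [[4, 0, -1, 0, 0.4], [4, 0, -1, 0, 0.4], [4, 0, -1, 0, 0.4], [4, 0, -1, 0, 0.4], [4, 0, -1, 0, 0.4], [4, 0, -1, 0, 0.4], [4, 0, -1, 0, 0.4], [4, 0, -1, 0, 0.4], [4, 0, -1, 0, 0.4]]}}

```text
t: 10.6
ee_pos: [0.4743, -0.0889, 0.1073]
orientation: [0.68, 0.733, -0.0, -0.0]
force: [-0.1, 0.5, -0.2]
grip_width: 0.0344
grip_force: 0.0
```

```bash
python3 - <<'E'
from h import *
s=robot.state();print(s["t"],s["ee_pos"],s["force"])
P=imaging.grab_frame("side")
cv2.imwrite("pics/s5.png",cv2.resize(P["image"][100:240,170:370],None,fx=3,fy=3,interpolation=cv2.INTER_CUBIC))
E
```

```text
10.6 [ 0.47425708 -0.08893736  0.10728232] [-0.13667901  0.48416132 -0.1997941 ]
```

View pics/s5.png

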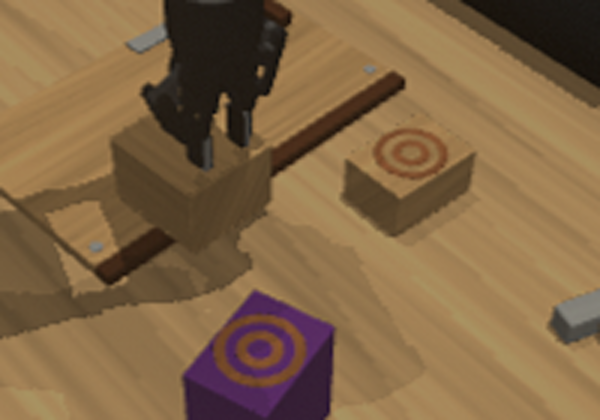

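The block has fallen and appears flat, somewhat over the strip. I raise the arm clear and measure.

Emit:
{"method": "step_arm", "body": {"moves": [[0, 0, -40, 0, 0.4], [0, 0, -50, 0, 0.4], [0, 0, -20, 0, 0.4], [50, 0, 0, 0, 0.4], [50, 0, 0, 0, 0.4], [50, 0, 0, 0, 0.4], [50, 0, 0, 0, 0.4], [50, 0, 0, 0, 0.4], [50, 0, 0, 0, 0.4], [50, 0, 0, 0, 0.4], [50, 0, 0, 0, 0.4], [50, 0, 0, 0, 0.4], [0, 0, 0, 0, 0.4]]}}

```text
t: 12.28
ee_pos: [0.44, 0.3624, 0.217]
orientation: [0.679, 0.734, 0.0, -0.0]
force: [-0.7, -0.0, 0.5]
grip_width: 0.034
grip_force: 0.0
```

```bash
python3 - <<'E'
from h import *
s=robot.state();print(s["t"],s["ee_pos"],s["force"])
S=imaging.grab_frame("side");P=imaging.grab_frame("top")
for n,p in(("top",P),("side",S)):
    for r in imaging.trace(p,"tall_block")[:4]:
        k=max(cv2.findContours(np.array(r["pixels"]).astype(np.uint8),0,2)[0],key=cv2.contourArea)
        print(n,round(r["score"],2),np.round(r["point"]),cv2.approxPolyDP(k,2.5,True)[:,0].tolist())
    for r in imaging.tip_of(p,"tall_block")[:4]: print(" tip",r["score"],r["point"],ray(p,r["point"],.047))
    for r in imaging.trace(p,"short_block")[:2]: print(n,"short",round(r["score"],2),np.round(r["point"]))
a,b=S["image"][100:240,170:370],P["image"][60:200,110:310]
cv2.imwrite("pics/s6.png",cv2.resize(np.hstack([a,b]),None,fx=2,fy=2,interpolation=cv2.INTER_CUBIC))
E
```

```text
12.275 [0.44001281 0.36236927 0.21699303] [-0.68675159 -0.01280833  0.5483121 ]
top 0.97 [249. 378.] [[355, 236], [352, 261], [397, 267], [399, 240], [363, 234]]
top 0.79 [290. 318.] [[338, 276], [333, 272], [299, 275], [299, 302], [302, 305], [339, 303]]
top 0.73 [170. 210.] [[226, 145], [187, 150], [187, 173], [192, 187], [210, 188], [232, 183], [230, 151]]
top 0.56 [210. 300.] [[309, 185], [282, 195], [293, 231], [321, 221]]
 tip 0.77 [164.6, 211.6] [ 0.47823829 -0.05216678  0.047     ]
 tip 0.75 [210.6, 298.4] [ 0.35703809 -0.27325987  0.047     ]
 tip 0.74 [289.3, 318.4] [ 0.16126074 -0.31900883  0.047     ]
 tip 0.56 [250.0, 379.1] [ 0.2563299  -0.47249064  0.047     ]
top short 0.87 [109. 251.]
side 0.8 [319. 276.] [[276, 281], [245, 296], [246, 320], [270, 361], [299, 344], [303, 324], [291, 300]]
side 0.75 [228. 253.] [[255, 197], [232, 222], [234, 252], [259, 264], [278, 238], [280, 211]]
side 0.67 [292. 192.] [[187, 256], [161, 273], [160, 278], [169, 302], [195, 332], [220, 312], [216, 285]]
 tip 0.85 [230.6, 254.4] [ 0.36121655 -0.27190677  0.047     ]
 tip 0.85 [320.2, 275.6] [ 0.25986893 -0.46117451  0.047     ]
 tip 0.8 [289.7, 191.6] [ 0.17201497 -0.30621657  0.047     ]
 tip 0.7 [156.8, 231.3] [ 0.46606652 -0.04524619  0.047     ]
side short 0.71 [157. 306.]
```

View pics/s6.png

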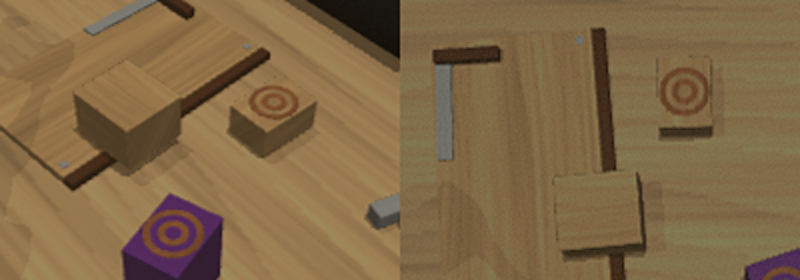

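The block lies flat and square, but its middle is only about 16 mm behind the edge, which is the limit. I will nudge it about 30 mm farther on from its overhanging end.

Emit:
{"method": "step_arm", "body": {"moves": [[-52, 1, 0, 0, 0.4], [-52, 1, 0, 0, 0.4], [-52, 1, 0, 0, 0.4], [-52, 1, 0, 0, 0.4], [-52, 1, 0, 0, 0.4], [-52, 1, 0, 0, 0.4], [-52, 1, 0, 0, 0.4], [-52, 0, 0, 0, 0.4], [-52, 0, 0, 0, 0.4], [-52, 0, 0, 0, 0.4], [0, 0, 40, 0, 0.4], [0, 0, 40, 0, 0.4], [0, 0, 40, 0, 0.4], [0, 0, 37, 0, 0.4], [0, 0, 0, 0, 0.4]]}}

```text
t: 14.55
ee_pos: [0.4851, -0.1583, 0.0587]
orientation: [0.68, 0.733, -0.001, -0.002]
force: [-0.9, -0.7, -0.7]
grip_width: 0.0343
grip_force: 0.0
```

```bash
python3 - <<'E'
from h import *
s=robot.state();print(s["t"],s["ee_pos"],s["force"])
e=np.array(s["ee_pos"])[:2]-[.547,-.0635]; print("TCP board y",e@[-.073,.997],"x",e@[.997,.073])
P=imaging.grab_frame("top")
c=np.array([ray(P,(r,c),.082)[:2] for r,c in((147.5,187.5),(146,229),(182.5,231.5),(185,191))])
d=c-[.547,-.0635]; print(np.round(np.c_[d@[.997,.073],d@[-.073,.997]],3), d.mean(0)@[-.073,.997])
E
```

```text
14.55 [ 0.48513633 -0.15830443  0.0587053 ] [-0.89754159 -0.71661872 -0.65486696]
TCP board y -0.0900039662801286 x -0.06859880439671993
[[-0.026  0.07 ]
 [-0.031 -0.035]
 [-0.124 -0.034]
 [-0.121  0.067]] 0.017000069977428305
```

Emit:
{"method": "step_arm", "body": {"moves": [[10, 0, 0, 0, 0.4], [10, 0, 0, 0, 0.4], [10, 0, 0, 0, 0.4], [6, 0, 0, 0, 0.4], [4, 0, 0, 0, 0.4], [4, 0, 0, 0, 0.4], [4, 0, 0, 0, 0.4], [4, 0, 0, 0, 0.4], [4, 0, 0, 0, 0.4], [4, 0, 0, 0, 0.4], [4, 0, 0, 0, 0.4], [4, 0, 0, 0, 0.4], [4, 0, 0, 0, 0.4], [0, 0, 0, 0, 0.4]]}}

```text
t: 16.35
ee_pos: [0.4811, -0.0864, 0.0603]
orientation: [0.68, 0.733, 0.0, -0.0]
force: [-0.3, 1.1, 1.0]
grip_width: 0.0343
grip_force: 0.0
```

Emit:
{"method": "step_arm", "body": {"moves": [[-20, 0, 0, 0, 0.4], [-20, 0, 0, 0, 0.4], [0, 0, -50, 0, 0.4], [0, 0, -50, 0, 0.4], [0, 0, -50, 0, 0.4], [50, 0, 0, 0, 0.4], [50, 0, 0, 0, 0.4], [50, 0, 0, 0, 0.4], [50, 0, 0, 0, 0.4], [50, 0, 0, 0, 0.4], [50, 0, 0, 0, 0.4], [50, 0, 0, 0, 0.4], [50, 0, 0, 0, 0.4], [50, 0, 0, 0, 0.4], [50, 0, 0, 0, 0.4], [0, 0, 0, 0, 0.4]]}}

```text
t: 18.35
ee_pos: [0.4467, 0.3744, 0.2101]
orientation: [0.679, 0.734, 0.0, -0.0]
force: [0.3, -1.2, -0.3]
grip_width: 0.0344
grip_force: 0.0
```

```bash
python3 - <<'E'
from h import *
s=robot.state();print(s["t"],s["ee_pos"],s["force"])
S=imaging.grab_frame("side");P=imaging.grab_frame("top")
for p in(P,S):
    for r in imaging.tip_of(p,"tall_block")[:5]:
        X=ray(p,r["point"],.047)[:2]-[.547,-.0635]; print(round(r["score"],2),X@[.997,.073],X@[-.073,.997])
a,b=S["image"][100:240,170:370],P["image"][60:200,110:310]
cv2.imwrite("pics/s7.png",cv2.resize(np.hstack([a,b]),None,fx=2,fy=2,interpolation=cv2.INTER_CUBIC))
E
```

```text
18.35 [0.44670263 0.37441887 0.21005972] [ 0.332929   -1.17762023 -0.32752374]
0.98 -0.4020856239189208 -0.22744010092421588
0.89 -0.20120809660840905 -0.1960940213042455
0.77 -0.06705094180524718 0.05149492349024634
0.91 -0.19454534503699836 -0.18825317179339565
0.76 -0.3966507888324007 -0.21801329294463004
0.73 -0.07554185386912811 0.044750898318161494
0.68 -0.033400655003416366 -0.03341956061628741
```

View pics/s7.png

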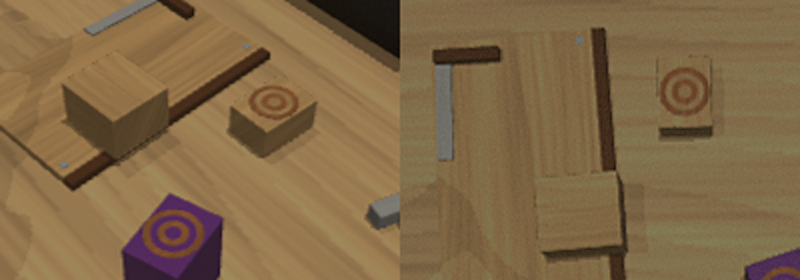

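The block now lies flat and square, with its middle about 48 mm behind the edge. The short block has not been disturbed.

```bash
python3 -c "
from h import *
print(order.job_done())"
```

```text
the job is handed in; nothing more can be done
None
```

The job is handed in: the tall block lies flat and square on the board, its middle about 48 mm behind the dark edge after a small nudge forward once it had tipped, the short offcut is undisturbed, and no verdict was returned.

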